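Fit the return spring of an antenna tilt brake

ROBOT

A 6-joint arm with a two-finger parallel gripper is mounted at the origin on the work surface. World frame = base frame: x ahead of the robot, y to its left, z up, the work surface at z = 0. Lengths are in m, angles in rad, forces in N, time in s.
With the tool pointing down it reaches from about 0.35 to 0.775 m from the base axis. Payload 7.3 kg.
Tool frame: the origin (TCP) lies at the centre of the arm's flange, where the gripper is bolted on; the fingertips stand 178 mm ahead of it and the grasp point (between the pads) lies 159 mm ahead of it (tip_extent is the distance from the TCP to the fingertips, in m); z points along the fingers, y is the line along which they close (so a half turn about z gives the same grasp; the last joint's range is limited). The gripper opens to 92 mm and grips with 3 to 60 N. Pads are 19 mm wide; open, the fingers measure 130 mm over their backs; the gripper's body (75 mm by 190 mm) begins 47 mm behind the grasp point.
Start: joints at [1.184, 0.342, 1.524, -0, 1.275, -0.146], TCP at [0.125, 0.51, 0.405] pointing down, gripper open.
Joint ranges: [-2.53, 2.53], [-0.77, 2.02], [0.04, 2.7], [-1, 4.14], [0.28, 2.66], [-3.11, 3.11]. Speed limits (rad/s): [2.57, 2.57, 3.14, 3.14, 3.14, 3.14].

INTERFACE

Orientations are given as [roll, pitch, yaw] about the fixed x, y, z axes, in that order (R = Rz(yaw) Ry(pitch) Rx(roll)).
In Python, from cell import * gives the robot as it stands.
- The arm moves only by the tool arm_command, never from a script. Its arguments are lists of equal length, an entry for each row: "xyz": the shift along the world's x, y, z in mm, a list of three; "spin": the turn about the world's z in degrees. In form: {"xyz": [[tx, ty, tz], ...], "spin": [spin, ...]}. A call has 1 to 20 rows; each row shifts and turns the commanded pose from where the row before left it; what a row does not reach is not made up. A row lasts 1/10 s, in which the tool goes at most 50 mm and 8.59 degrees, less where a joint would pass 70% of its speed; a pose out of reach is approached as far as the arm can. A call with a gripper value outside its range is refused whole. "jaw" is the opening, from -1 (shut) to 1 (fully open), set as the call begins (left out, the last holds). The fingers move at their own pace and stop on an object; "squeeze" is the grip in N (left out, the last holds). Time passes only in rows, so rows that do not move let the fingers close. It gives the time, the measured TCP pose, the force, the opening and the grip force at its end, in the units of the state.
- observe(): the state, without advancing time (a new reading comes with each control period).
- read_camera(name): name is "scene" or "top"; returns a dict with "img" (384x512x3 uint8, red, green, blue), "depth" (384x512 float32, m along the optical axis (not along the pixel's ray), 0 where there is no reading), "fx", "fy", "cx", "cy" (pixels), "dist_coeffs" ([k1, k2, p1, p2, k3] as OpenCV has them; the pictures are not rectified), "world_from_camera" (4x4, takes a point from camera to world coordinates). Camera axes: x right, y up, looking along -z (the intrinsics and any distortion apply to the point x, -y, -z); pixel columns grow to the right and rows downward; lengths in m; the calibration is good to about 2 mm. A picture is of the moment at which its call begins.
- hand_in(): hands the job in; it is judged then, once.
The state is a dict: "time": time; "qpos": joint angles; "qvel": joint speeds; "joint_efforts": joint torques, N m; "tool_pos": TCP position; "tool_rot": TCP orientation; "contact_force": force on the tool from outside, world axes, zero at the start; "torque": the same for the moment, N m; "opening": finger opening in m; "grip_force": force on a finger pad.
Only numpy, scipy, OpenCV 4.12 (cv2) and the standard library are available. Lean on these libraries where they do the work, as an engineer would, in place of code of your own. Each camera call takes 0.05 s, during which the arm holds its last target. There are 200 camera calls.

TASK

Fit the steel tension spring to the brake bracket: first drop the leg of its hook fully down into the hole of the dark anchor plate, then stretch the spring and slip the eye at its other end over the headed post so that it lies flat on the rail and stays there under tension. Work gently: feel for the hole rather than pressing hard on the bracket, never stretch the spring far past the post, leave the other things on the bench where they are, and let go at the end.

Things in the scene. Friction and masses are not known exactly. Their poses are not given: they have to be found in the camera images.
- bracket: Fixed tilt-brake bracket: white slab 300 x 112 x 10 mm carrying an aluminium rail 40 mm wide, its top face 30 mm above the bench. Origin at the bench, mid-slab; x runs along the rail from the dark anchor plate to the headed post, z up. Brake drum, 32 mm high, on the -y side, over 60 mm from the rail's centre line. Over 50 N from the spring (all its contacts added) spoils it.
- anchor_start (a point): Point on top of the dark steel anchor plate (70 mm along x, 40 mm wide, top flush with the rail) on the rail's centre line: x = -105 mm, y = 0, z = 30 mm of the bracket, same axes. The plate may be clamped anywhere along its slot: its upright hole (8.5 mm diameter, 20 mm deep, sharp rim) lies on the centre line 3 to 31 mm from here towards the post. The hole is not tracked; it stays put.
- post_top (a point): Centre of the top of the headed steel post, on the rail at x = 88 mm, y = 0 in the bracket's frame. The post stands 10 mm above the rail: neck 7 mm diameter and 7 mm high, head 9 mm diameter with a bevelled top. Its axes are those of the bracket.
- heatsink: Fixed black finned attenuator block 120 x 56 x 36 mm, origin centre of its underside; the spring lies along its flat top at the start, the leg hanging over its -x end.
- spring: Steel tension spring with two end fittings, about 150 g, lying flat. Origin on the axis of its hook leg at the level of the underside; x runs along the spring to the eye, z up. Leg (6 mm diameter, flat tip) at x = 0, hanging 16 mm below the underside. Coil 12 mm diameter from x = 36 to 96 mm; its ends move apart straight along x, it does not bend or twist.
- hook_block (a point): Centre of the top of the flat-sided grip block at the hook end (24 mm along x, 14 mm wide, 22 mm tall from the underside up), 24 mm from the leg's axis.
- eye_block (a point): Centre of the top of the equal grip block at the eye end (24 x 14 x 22 mm tall), 108 mm + stretch from the leg's axis, 34 mm short of the eye's centre.
- leg_tip (a point): Lowest point of the spring's leg, 16 mm under the spring's underside; axes those of the spring.
- eye (a point): Centre of the eye at the level of the underside (142 mm + stretch from the leg). The eye is a flat ring 5 mm thick, inner diameter 14, outer 22 mm; axes those of the spring.
- spring_end (a joint): Stretch of the spring in m: 0 closed, force 2 N + 200 N/m x stretch (5 to 12 N in place, stretched some 15 to 45 mm; over 60 mm it is spoilt).
- dust_cap: Bystander: black cap 18 mm diameter, 12 mm high, on the bracket's slab beside the rail; origin centre of underside.
- connector: Bystander: small brass connector, 20 mm diameter, 16 mm high; origin centre of underside.
- horn: Bystander: white plastic flange (100 mm) with a round stub, 85 mm high; origin centre of underside.
- driver: Bystander: screwdriver lying on the bench.
- spanner: Bystander: spanner lying on the bench.
- filter: Bystander: aluminium filter box 70 x 50 x 30 mm with brass connectors.
- screw_tray: Bystander: grey open tray 100 x 70 x 25 mm.
Things that resemble listed ones, but are neither listed nor needed, are in the scene too. There is more than one size of the spring; the one meant has the size given above.

How it is judged:
On the way, in this order (a step that is already met when the one before it is completed fails the run):
1. the leg is down in the anchor hole, spring not yet stretched (z of leg_tip in the frame of bracket between 0.008 and 0.0175 m and y of leg_tip in the frame of bracket between -0.006 and 0.006 m and x of leg_tip in the frame of bracket between -0.106 and -0.07 m and value of joint spring_end below 0.006 m), for 0.2 s.
2. with the leg still in the hole, the eye is over the post (z of leg_tip in the frame of bracket between 0.008 and 0.0175 m and y of leg_tip in the frame of bracket between -0.006 and 0.006 m and x of leg_tip in the frame of bracket between -0.106 and -0.07 m and horizontal distance between eye and post_top below 0.0055 m and z of eye in the frame of bracket below 0.0335 m and value of joint spring_end above 0.012 m), for 0.2 s.
At the end, for the whole second after the job is handed in: The leg tip is at least 12.5 mm below the rail's top in the anchor hole, the eye's centre is within 5.5 mm of the post's axis and its underside less than 3.5 mm above the rail, the spring is stretched more than 12 mm, is at rest and let go (all of step 2 and linear speed of spring below 0.02 m/s and contact force between the fingers and spring below 0.1 N); the robot touches nothing.
It fails at once if the spring is pressed or dragged against the bracket with more than 50 N (contact force between spring and bracket above 50 N).
It fails at once if the spring is stretched by more than 60 mm (value of joint spring_end above 0.06 m).
It fails at once if a bystander is moved by more than 30 mm (distance of any of dust_cap, connector, horn, driver, spanner, filter, screw_tray from where it was at the start of the episode above 0.03 m).
It also fails if it takes over 64 s, if anything falls off the work surface, if the arm or the gripper's body presses on something with over 40 N, if the wrist force passes 120 N, or if a joint passes its speed limit or range.

## Working session

There is one attempt and no reset: what is moved stays moved. The work goes in short steps, Python scripts to look and compute and a tool call to move; the robot and the scene stay as the last step left them, time stands still between calls to the robot, and variables do not carry over. Pictures are saved under pics/ and viewed, at most 10 in all, crops included, and the job is handed in when it is done.

Besides the shell and the picture viewer there is one more tool, called as name(argument=value, ...), one argument or row to a line, values as JSON. arm_command: Moves the arm, as the interface text tells. Its arguments: {"type":"object","properties":{"xyz":{"type":"array","items":{"type":"array","items":{"type":"number"}}},"spin":{"type":"array","items":{"type":"number"}},"jaw":{"type":"number"},"squeeze":{"type":"number"}},"required":["xyz","spin"]}

```bash
mkdir -p pics; cat > h.py <<'E'
from cell import *
import numpy as np, cv2
def cam(n):
    c=read_camera(n); np.savez('%s.npz'%n,**{k:np.array(v) for k,v in c.items()}); return c
def load(n): return dict(np.load('%s.npz'%n))
def ray(c,u,v):
    K=np.array([[c['fx'],0,c['cx']],[0,c['fy'],c['cy']],[0,0,1.]])
    p=cv2.undistortPoints(np.array([[[u,v]]],float),K,np.array(c['dist_coeffs'],float))[0,0]
    T=np.array(c['world_from_camera']); return T[:3,3],T[:3,:3]@np.array([p[0],-p[1],-1])
def atz(c,u,v,z):
    o,d=ray(c,u,v); return o+d*(z-o[2])/d[2]
def atd(c,u,v):
    o,d=ray(c,u,v); return o+d*c['depth'][int(round(v)),int(round(u))]
def proj(c,P):
    T=np.array(c['world_from_camera']);q=T[:3,:3].T@(np.array(P)-T[:3,3]);q=np.array([[q[0],-q[1],-q[2]]])
    K=np.array([[c['fx'],0,c['cx']],[0,c['fy'],c['cy']],[0,0,1.]])
    return cv2.projectPoints(q,np.zeros(3),np.zeros(3),K,np.array(c['dist_coeffs'],float))[0][0,0]
def save(c,name,box=None,s=1):
    im=c['img'][...,::-1]
    if box: im=im[box[1]:box[3],box[0]:box[2]]
    cv2.imwrite('pics/'+name,cv2.resize(np.ascontiguousarray(im),None,fx=s,fy=s,interpolation=cv2.INTER_CUBIC))
E
python3 -c "
from h import *
a=cam('top');save(a,'top0.png',None,1.5)
b=cam('scene');save(b,'scene0.png',None,1.5)
print(observe());print(a['world_from_camera'],b['world_from_camera'],a['fx'])"
```

```text
{'time': 0.1, 'qpos': array([ 1.18402471e+00,  3.42673023e-01,  1.52490249e+00, -2.70593747e-05,
        1.27540794e+00, -1.46005136e-01]), 'qvel': array([-0.00052246, -0.00315038, -0.0015421 , -0.00124971, -0.00052193,
       -0.00081374]), 'joint_efforts': array([ 2.10968596e-03, -4.31990504e+01, -2.44698966e+01,  7.19085149e-02,
        5.25523850e-02, -2.07569190e-05]), 'tool_pos': array([0.12512635, 0.50975504, 0.40411056]), 'tool_rot': array([-3.14021289e+00, -1.76741552e-04,  2.90083395e+00]), 'contact_force': array([0.13979477, 0.09463449, 0.45495503]), 'torque': array([-0.01776755,  0.00341595, -0.02481926]), 'grip_force': 0.0, 'opening': 0.09148764858144746}
[[-0.0233479   0.98720668 -0.15772713  0.3752211 ]
 [-0.99913418 -0.02847609 -0.03033146 -0.09266005]
 [-0.03443487  0.1568824   0.9870168   1.19086029]
 [ 0.          0.          0.          1.        ]] [[ 0.80497284 -0.33555425  0.48930774  1.08530193]
 [ 0.59301795  0.42908984 -0.68133078 -0.81635597]
 [ 0.01866646  0.83862104  0.54439536  0.64310014]
 [ 0.          0.          0.          1.        ]] 372.6606733628775
```

View pics/top0.png

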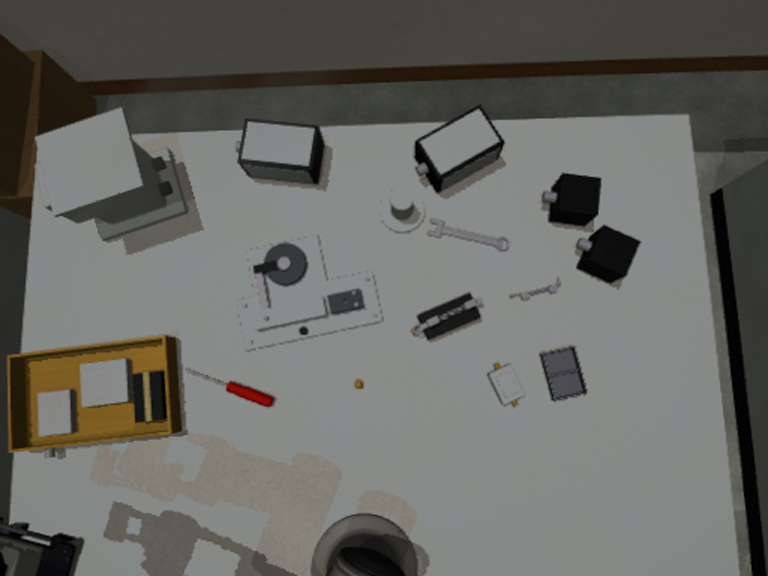

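View pics/scene0.png

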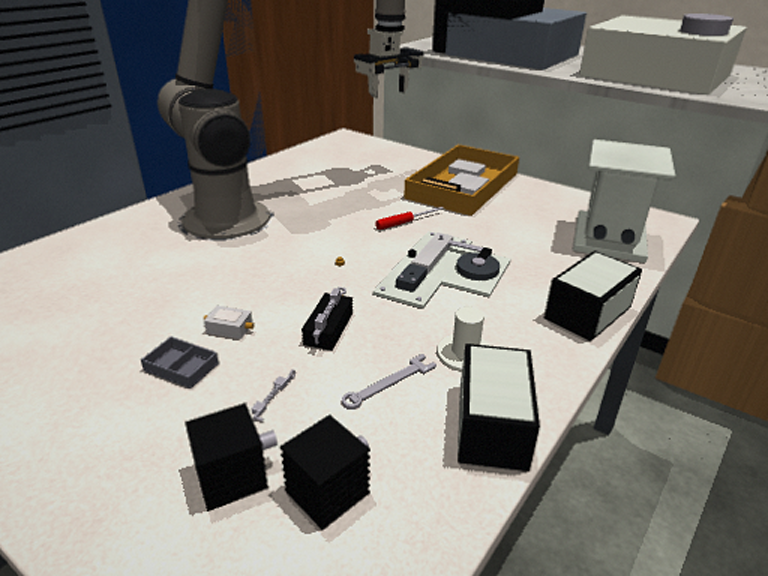

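The top picture shows the bracket at about (310,305), with its dark anchor plate at (347,301), and the heatsink with the spring at (447,317). A second, smaller spring lies at (535,290).

```bash
python3 -c "
from h import *
save(load('top'),'top1.png',(155,150,330,240),4.5)
save(load('scene'),'scene1.png',(195,150,345,240),5.3)"
```

```text
(no output)
```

View pics/top1.png

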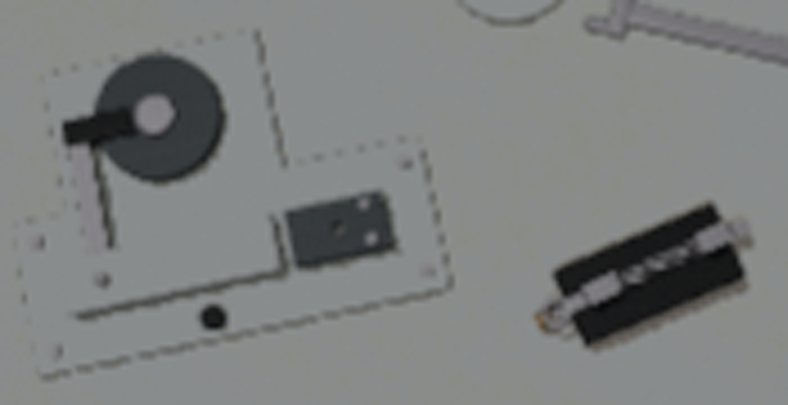

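View pics/scene1.png

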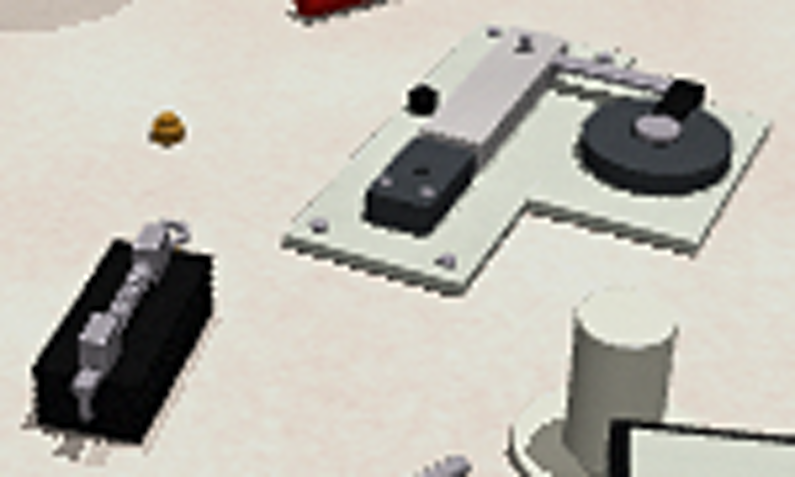

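The top crop shows the post at (102,280), the hole at (338,228), the eye at (548,315) and the leg end at (745,232). In the scene crop the hole is at (422,172), the post at (524,42), the leg at (85,385) and the eye at (175,235).

```bash
cat > m.py <<'E'
from h import *
t=load('top');s=load('scene')
T=lambda U,V:((U+.5)/4.5-.5+155,(V+.5)/4.5-.5+150)
S=lambda U,V:((U+.5)/5.3-.5+195,(V+.5)/5.3-.5+150)
p=lambda n,*a:print(n,*[np.round(x*1000,1) for x in a])
p('post',atz(t,*T(102,280),.04),atz(s,*S(524,39),.04))
p('hole',atz(t,*T(338,228),.03),atz(s,*S(422,172),.03))
p('plate corners',*[atz(t,*T(*q),.03) for q in [(287,211),(380,193),(394,248),(299,268)]])
p('slab corners near',*[atz(t,*T(*q),.01) for q in [(42,377),(452,289),(425,150),(18,222)]])
p('plate c scene',*[atz(s,*S(*q),.03) for q in [(366,187),(424,208),(475,152),(420,134)]])
p('eye',atz(t,*T(550,315),.038),atz(s,*S(177,236),.039))
p('hookblk',atz(t,*T(714,234),.058))
p('eyeblk',atz(t,*T(602,289),.058),atz(s,*S(152,238),.058))
p('hookblk scene',atz(s,*S(98,326),.058))
p('hs corners',*[atz(t,*T(*q),.036) for q in [(712,204),(747,280),(588,346),(556,270)]])
for q in [(714,234),(602,289),(340,245),(180,300),(660,250)]: p('depth',atd(t,*T(*q)))
E
python3 m.py
```

```text
post [509.8 194.   40. ] [511.7 187.4  40. ]
hole [543.2  29.8  30. ] [543.2  25.9  30. ]
plate corners [556.3  65.7  30. ] [ 5.672e+02 -1.000e-01  3.000e+01] [528.   -9.3  30. ] [515.7  57.5  30. ]
slab corners near [445.3 243.8  10. ] [500.2 -48.5  10. ] [600.8 -31.3  10. ] [557. 263.  10.]
plate c scene [527.1  -7.7  30. ] [566.   -5.6  30. ] [555.1  64.   30. ] [517.7  61.2  30. ]
eye [ 477.5 -116.5   38. ] [ 483.6 -123.8   39. ]
hookblk [ 527.8 -229.1   58. ]
eyeblk [ 492.4 -151.8   58. ] [ 493.5 -155.1   58. ]
hookblk scene [ 523.8 -231.    58. ]
hs corners [ 551.8 -231.3   36. ] [ 498.2 -252.9   36. ] [ 455.6 -142.    36. ] [ 508.7 -121.7   36. ]
depth [ 527.4 -228.7   60.8]
depth [ 492.  -151.6   61.6]
depth [531.5  28.8  27.3]
depth [497.4 145.   11.4]
depth [ 520.7 -194.    35.6]
```

arm_command(
  xyz=[
    [29.5,-31,0],
    [29.5,-31,0],
    [29.5,-31,0],
    [29.5,-31,0],
    [29.5,-31,0],
    [29.5,-31,0],
    [29.5,-31,0],
    [29.5,-31,0],
    [29.5,-31,0],
    [29.5,-31,0],
    [11,-43,-10],
    [11,-43,-10],
    [11,-43,-10],
    [11,-43,-10],
    [11,-43,-10],
    [11,-43,-10],
    [11,-43,-10],
    [11,-43,-10],
    [11,-43,-10],
    [11,-43,-10],
  ],
  spin=[-2.7,-2.7,-2.7,-2.7,-2.7,-2.7,-2.7,-2.7,-2.7,-2.7,-2.7,-2.7,-2.7,-2.7,-2.7,-2.7,-2.7,-2.7,-2.7,-2.7],
  jaw=0,
  squeeze=40,
)

```text
time: 2.1
tool_pos: [0.5302, -0.232, 0.3039]
tool_rot: [-3.141, -0.001, 1.956]
contact_force: [0.9, -0.3, 0.5]
opening: 0.0458
grip_force: 0.0
```

```bash
python3 -c "
from h import *
t=load('top')
g=t['img'].astype(float).mean(2)
P=[]
for v in range(190,232):
  for u in range(270,328):
    if t['depth'][v,u]>0:
      q=atd(t,u,v); P.append([*q*1000,g[v,u]])
P=np.array(P)
hs=P[(P[:,2]>28)]
b=hs[(hs[:,3]>60)&(abs(hs[:,2]-40)<30)]
tall=hs[hs[:,2]>52]
print(len(hs),len(b),len(tall),hs[:,2].max()); print(np.round(tall[np.argsort(tall[:,1])],0).tolist())
r=cv2.minAreaRect(hs[:,:2].astype(np.float32)); print('hs',r)
"
```

```text
720 200 93 63.66692603030466
[[523.0, -244.0, 56.0, 102.0], [527.0, -241.0, 53.0, 111.0], [529.0, -240.0, 60.0, 98.0], [523.0, -240.0, 58.0, 103.0], [533.0, -238.0, 57.0, 100.0], [530.0, -238.0, 56.0, 109.0], [526.0, -237.0, 61.0, 119.0], [523.0, -237.0, 62.0, 98.0], [520.0, -237.0, 61.0, 43.0], [527.0, -234.0, 57.0, 116.0], [524.0, -234.0, 56.0, 113.0], [529.0, -234.0, 59.0, 116.0], [532.0, -234.0, 63.0, 120.0], [520.0, -233.0, 62.0, 81.0], [529.0, -231.0, 60.0, 117.0], [526.0, -231.0, 61.0, 117.0], [523.0, -231.0, 59.0, 120.0], [532.0, -231.0, 63.0, 108.0], [517.0, -231.0, 58.0, 32.0], [520.0, -230.0, 62.0, 95.0], [529.0, -228.0, 61.0, 123.0], [523.0, -228.0, 59.0, 118.0], [526.0, -228.0, 61.0, 118.0], [520.0, -228.0, 58.0, 112.0], [517.0, -227.0, 60.0, 76.0], [521.0, -225.0, 57.0, 121.0], [529.0, -225.0, 61.0, 113.0], [515.0, -225.0, 57.0, 29.0], [523.0, -225.0, 61.0, 119.0], [526.0, -224.0, 64.0, 120.0], [517.0, -224.0, 60.0, 94.0], [527.0, -222.0, 58.0, 123.0], [524.0, -222.0, 58.0, 120.0], [521.0, -222.0, 57.0, 121.0], [515.0, -222.0, 55.0, 48.0], [518.0, -222.0, 57.0, 101.0], 
[... 1090 characters left out ...]
2.0, -154.0, 60.0, 123.0], [489.0, -154.0, 58.0, 117.0], [495.0, -151.0, 59.0, 125.0], [498.0, -151.0, 62.0, 115.0], [489.0, -151.0, 58.0, 126.0], [492.0, -150.0, 62.0, 123.0], [483.0, -150.0, 60.0, 31.0], [485.0, -150.0, 62.0, 97.0], [489.0, -148.0, 54.0, 124.0], [492.0, -148.0, 57.0, 125.0], [495.0, -148.0, 59.0, 128.0], [486.0, -147.0, 59.0, 116.0], [483.0, -147.0, 57.0, 78.0], [495.0, -145.0, 59.0, 117.0], [492.0, -145.0, 59.0, 126.0], [489.0, -144.0, 59.0, 126.0], [486.0, -144.0, 59.0, 118.0], [483.0, -144.0, 59.0, 80.0], [492.0, -142.0, 56.0, 120.0], [489.0, -142.0, 55.0, 102.0]]
hs ((503.8017883300781, -185.04074096679688), (55.850223541259766, 155.91685485839844), 22.525577545166016)
```

arm_command(
  xyz=[
    [-2.4,1.3,0],
    [-2.4,1.2,-10],
    [0,0,-20],
    [0,0,-20],
    [0,0,-20],
    [0,0,-12],
    [0,0,-5],
    [0,0,0],
    [0,0,0],
  ],
  spin=[0.5,0.5,0,0,0,0,0,0,0],
)

```text
time: 3.0
tool_pos: [0.5257, -0.2274, 0.2185]
tool_rot: [3.141, 0.001, 1.976]
contact_force: [-0.1, -0.0, -0.1]
opening: 0.0459
grip_force: 0.0
```

```bash
python3 -c "
from h import *
b=cam('scene');save(b,'scene2.png',(165,130,265,240),5.4)
print(observe()['tool_pos'])"
```

```text
[ 0.52569297 -0.22760951  0.21868471]
```

View pics/scene2.png

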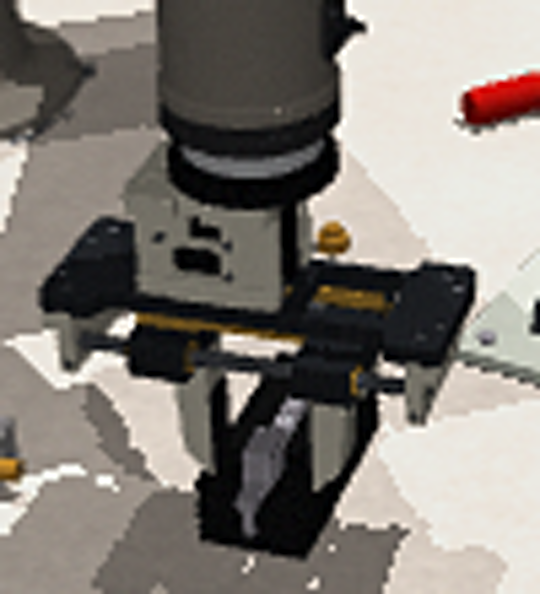

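The fingers straddle the hook block at (262,450) in the crop, with the leg at (250,510). I'm closing on it now.

arm_command(
  xyz=[
    [0.5,-1.5,-1.5],
    [0,0,0],
    [0,0,0],
    [0,0,0],
    [0,0,0],
    [0,0,0],
    [0,0,0],
  ],
  spin=[0,0,0,0,0,0,0],
  jaw=-1,
  squeeze=50,
)

```text
time: 3.75
tool_pos: [0.5258, -0.2292, 0.2164]
tool_rot: [3.142, 0.0, 1.976]
contact_force: [-0.3, -0.8, 1.1]
opening: 0.0136
grip_force: 49.9
```

arm_command(
  xyz=[
    [0,0,5],
    [0,0,20],
    [0,0,25],
    [0,0,10],
    [0,0,0],
  ],
  spin=[0,0,0,0,0],
)

```text
time: 4.25
tool_pos: [0.5262, -0.2293, 0.2776]
tool_rot: [3.14, 0.003, 1.976]
contact_force: [0.3, 0.7, -1.9]
opening: 0.0137
grip_force: 49.9
```

```bash
python3 -c "
from h import *
b=cam('scene');o=observe();print(o)
for n,d in (('hook',0),('eyeblk',84),('eye',118),('leg',-24)):
  pass
save(b,'scene3.png',(175,130,275,230),6)"
```

```text
{'time': 4.3, 'qpos': array([-5.44440040e-01,  5.56841998e-01,  1.55766465e+00,  1.44761882e-04,
        1.02615789e+00, -9.49545475e-01]), 'qvel': array([-1.41081794e-03,  2.49248616e-02,  2.30250583e-02, -1.09142031e-03,
       -4.56038585e-03,  8.51340870e-05]), 'joint_efforts': array([ 2.50886934e-02, -5.26063013e+01, -2.22239524e+01,  5.20347222e-02,
        1.94287430e-01, -2.22571753e-04]), 'tool_pos': array([ 0.52585478, -0.22906178,  0.27637942]), 'tool_rot': array([3.14095171e+00, 6.82583534e-04, 1.97582660e+00]), 'contact_force': array([-0.64588041,  0.7361414 , -0.69684252]), 'torque': array([-0.14838195,  0.00970066,  0.03156961]), 'grip_force': 49.92704451084137, 'opening': 0.013724800938386713}
```

View pics/scene3.png

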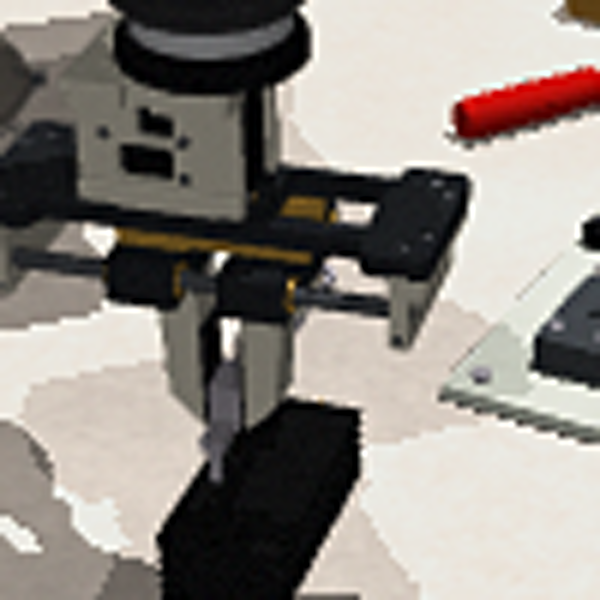

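The spring is lifted, and the leg tip shows at about (217,480) in the crop. I'll compare that with the expected position.

```bash
python3 -c "
from h import *
s=load('scene')
U=lambda x,y:((x+.5)/6-.5+175,(y+.5)/6-.5+130)
for q in [(217,478),(217,484)]: print(atz(s,*U(*q),.080)*1000)
print(atz(s,*U(225,362),.118)*1000)
# hole at sub-pixel: dark blob in plate, both cams
for n,c0 in (('top',(229.8,200.4)),('scene',None)):
  pass
t=load('top');g=t['img'].astype(int).sum(2)
print(g[196:206,222:240])"
```

```text
[ 534.97451016 -250.70838757   80.        ]
[ 537.88232518 -253.90772809   80.        ]
[ 518.01874721 -224.34706722  118.        ]
[[230 196 176 176 177 174 174 171 171 170 170 170 198 248 230 169 168 163]
 [179 176 172 174 173 170 170 168 168 171 167 168 168 168 168 171 170 170]
 [175 173 172 174 172 170 172 165 163 173 172 169 171 171 171 172 171 170]
 [174 174 171 174 172 173 158 124 135 172 172 171 171 168 171 172 170 170]
 [175 176 174 173 175 177 150 129 186 194 173 171 168 169 169 169 166 167]
 [173 173 174 174 173 176 159 175 219 193 168 170 169 167 198 244 223 169]
 [172 170 173 172 172 171 165 177 187 168 170 173 172 185 276 353 298 174]
 [175 173 172 173 170 172 173 174 171 173 175 175 174 185 285 352 281 170]
 [174 173 174 170 174 173 176 174 176 176 176 176 176 175 215 240 182 140]
 [176 174 175 173 176 174 174 174 176 178 174 166 148 144 133 128 129 138]]
```

arm_command(
  xyz=[
    [1.5,20,0],
    [1.5,35,0],
    [1.5,40,0],
    [1.5,40,0],
    [1.5,40,0],
    [1.5,40,0],
    [1.5,35,0],
    [1.5,20,0],
    [0,10.7,0],
    [0.4,0,-15],
    [0,0,-20],
    [0,0,-8],
    [0,0,0],
    [0,0,0],
  ],
  spin=[-1.5,-1.5,-1.6,-1.6,-1.6,-1.6,-1.6,-1.6,0,0,0,0,0,0],
)

```text
time: 5.7
tool_pos: [0.5385, 0.0511, 0.2334]
tool_rot: [3.142, 0.0, 1.755]
contact_force: [-0.6, -0.2, 0.1]
opening: 0.0139
grip_force: 49.9
```

```bash
python3 -c "
from h import *
b=cam('scene');t=cam('top');o=observe();print(o['tool_pos'],o['tool_rot'],o['contact_force'],o['torque'])
save(b,'scene4.png',(225,130,305,210),7.5)
save(t,'top4.png',(175,150,275,230),6)"
```

```text
[0.53860224 0.05127413 0.23395164] [3.14023088e+00 3.56042169e-04 1.75561614e+00] [-0.20216083 -0.38643357 -1.05138838] [-0.11396086  0.01659703 -0.03611246]
```

View pics/scene4.png

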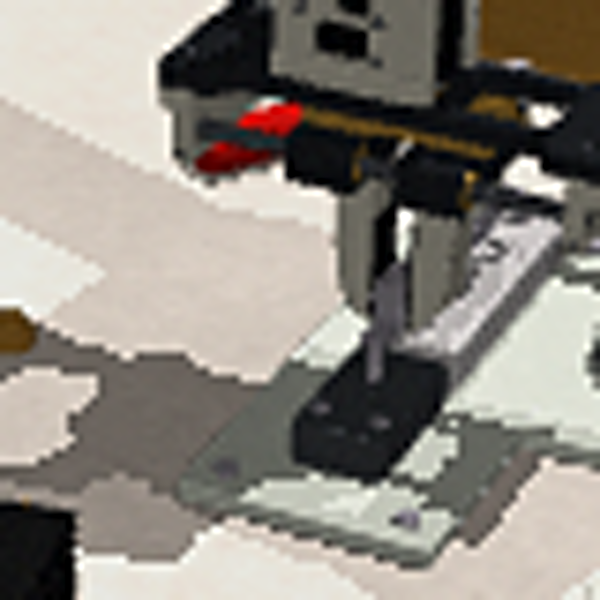

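The leg tip is at about (375,381), just above the plate and close to where the hole was (about (373,393) in this crop). Next I'll feel downwards.

arm_command(
  xyz=[
    [0,0,-3],
    [0,0,-2],
    [0,0,-1],
    [0,0,-1],
    [0,0,-1],
    [0,0,-1],
    [0,0,0],
  ],
  spin=[0,0,0,0,0,0,0],
)

```text
time: 6.5
tool_pos: [0.5381, 0.0517, 0.224]
tool_rot: [-3.141, -0.0, 1.756]
contact_force: [-1.0, 0.9, -1.6]
opening: 0.0136
grip_force: 49.9
```

```bash
python3 -c "
from h import *
s=load('scene')
U=lambda x,y:((x+.5)/7.5-.5+225,(y+.5)/7.5-.5+130)
for q in [(375,379),(375,383)]: print(atz(s,*U(*q),.037)*1000)
o=observe();print(o['tool_pos'],o['contact_force'],o['torque'])"
```

```text
[543.75720625  26.38632461  37.        ]
[545.53194545  23.7770392   37.        ]
[0.53807945 0.05166742 0.22399953] [-0.99764554  0.94299832 -1.56913868] [ 0.08411877  0.12821437 -0.01949585]
```

arm_command(
  xyz=[
    [0,0,-1],
    [0,0,-1],
    [0,0,0],
  ],
  spin=[0,0,0],
)

```text
time: 6.8
tool_pos: [0.5381, 0.0517, 0.222]
tool_rot: [-3.141, -0.0, 1.756]
contact_force: [-1.5, 2.7, -1.1]
opening: 0.0136
grip_force: 49.9
```

arm_command(
  xyz=[
    [0,0.6,-1],
    [0,0,-1],
    [0,0,-1],
    [0,0,0],
  ],
  spin=[0,0,0,0],
)

```text
time: 7.2
tool_pos: [0.5382, 0.0522, 0.219]
tool_rot: [-3.141, -0.0, 1.756]
contact_force: [-2.1, 0.4, -0.8]
opening: 0.0131
grip_force: 49.9
```

arm_command(
  xyz=[
    [-0.4,0,-1],
    [0,0,-2],
    [0,0,-2],
    [0,0,-1],
    [0,0,0],
  ],
  spin=[0,0,0,0,0],
)

```text
time: 7.7
tool_pos: [0.538, 0.0521, 0.213]
tool_rot: [3.142, 0.0, 1.756]
contact_force: [-0.6, 0.1, -2.1]
opening: 0.0136
grip_force: 49.9
```

arm_command(
  xyz=[
    [0,0,-1],
    [0,0,-0.7],
    [0,0,-0.5],
    [0,0,-0.4],
    [0,0,0],
    [0,0,0],
  ],
  spin=[0,0,0,0,0,0],
)

```text
time: 8.3
tool_pos: [0.5379, 0.0521, 0.2106]
tool_rot: [3.141, 0.0, 1.756]
contact_force: [-1.0, 0.4, -0.4]
opening: 0.0133
grip_force: 49.9
```

arm_command(
  xyz=[
    [0,0,0],
    [0,0,0],
    [0,0,0],
    [0,0,0],
    [0,0,8],
    [0,0,20],
    [0,0,20],
  ],
  spin=[0,0,0,0,0,0,0],
  jaw=-0.35,
)

```text
time: 9.0
tool_pos: [0.5378, 0.0522, 0.2595]
tool_rot: [-3.141, -0.0, 1.756]
contact_force: [1.1, -0.3, 0.1]
opening: 0.0297
grip_force: 0.0
```

arm_command(
  xyz=[
    [10,-20,30],
    [10,-45,15],
    [10,-45,0],
    [10,-40,0],
    [0,0,0],
  ],
  spin=[0,0,0,0,0],
)

```text
time: 9.5
tool_pos: [0.5786, -0.1025, 0.3045]
tool_rot: [3.139, 0.003, 1.751]
contact_force: [0.0, -0.3, -0.7]
opening: 0.0296
grip_force: 0.0
```

```bash
python3 -c "
from h import *
b=cam('scene');t=cam('top');o=observe();print(o['tool_pos'],o['opening'])
A=cv2.resize(t['img'][175:225,165:255,::-1],None,fx=6,fy=6,interpolation=cv2.INTER_CUBIC)
B=cv2.resize(b['img'][150:200,250:340,::-1],None,fx=6,fy=6,interpolation=cv2.INTER_CUBIC)
cv2.imwrite('pics/both5.png',np.vstack([np.clip(A*1.5,0,255).astype('uint8'),B[:300]]))"
```

```text
[ 0.57772202 -0.09858625  0.30385967] 0.02987227765781572
```

View pics/both5.png

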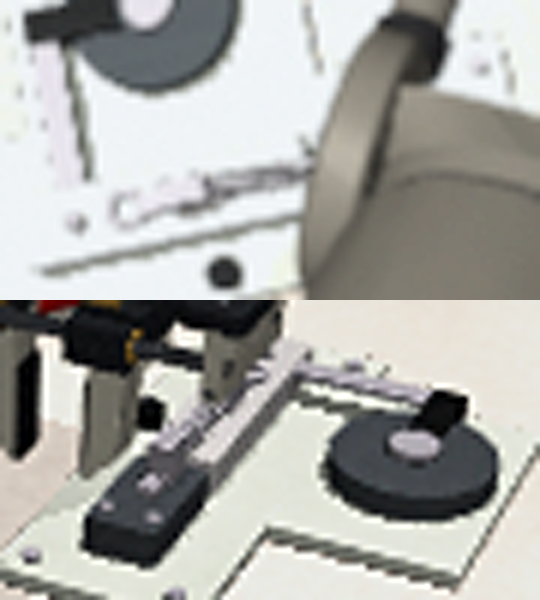

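The leg is down in the plate and the spring lies on the rail. In the top half the eye is at about (130,208), the eye block at (182,194) and the post at (76,222).

```bash
python3 -c "
from h import *
t=load('top')
U=lambda x,y:((x+.5)/6-.5+165,(y+.5)/6-.5+175)
p=lambda n,q,z:print(n,np.round(atz(t,*U(*q),z)*1000,1))
p('post',(76,222),.04);p('eye',(131,208),.033);p('eyeblk',(181,194),.052)
g=t['img'].astype(int).sum(2);print(g[206:218,172:200])
d=[(u,v) for v in range(195,220) for u in range(180,205) if 45<atd(t,u,v)[2]*1000<70]
print(np.round(np.mean([atd(t,*q) for q in d],0)*1000,1),len(d),np.round(np.ptp([atd(t,*q) for q in d],axis=0)*1000))
T=[proj(t,(.5424+l*np.cos(a),.0285+l*np.sin(a),z)) for a in [np.deg2rad(100.6)] for l,z in((142,.033),(108,.052),(169,.04))];print(T)"
```

```text
post [510.6 194.1  40. ]
eye [518.1 166.8  33. ]
eyeblk [522.3 136.5  52. ]
[[485 479 469 476 470 476 487 487 489 486 487 478 465 474 467 452 465 487
  473 457 473 469 469 465 464 462 411 280]
 [486 485 487 488 487 486 489 488 489 487 481 453 406 388 418 413 457 480
  480 476 468 465 465 465 466 469 426 292]
 [487 488 486 486 487 487 487 488 486 487 476 414 349 405 441 448 468 475
  476 472 470 469 439 375 357 356 323 241]
 [488 487 486 488 488 487 488 486 487 487 475 393 336 487 486 476 463 474
  462 415 374 363 322 230 200 218 245 261]
 [487 487 487 479 463 449 439 478 486 488 474 393 357 488 488 477 438 393
  374 366 386 373 335 267 277 297 353 412]
 [487 486 486 467 434 421 334 409 486 486 470 418 409 453 460 446 365 328
  402 440 487 489 460 409 409 412 442 488]
 [488 487 488 462 398 359 278 365 487 487 478 459 428 383 395 402 410 430
  486 488 488 486 487 489 487 487 487 487]
 [485 487 488 476 435 369 336 440 486 487 487 481 453 427 428 446 486 489
  486 487 486 487 487 487 473 437 417 401]
 [486 486 487 488 486 466 437 489 486 488 488 487 487 487 486 487 487 487
  486 487 461 415 406 383 358 322 297 292]
 [486 488 487 487 487 488 486 486 487 487 488 486 487 486 487 474 436 415
  399 373 348 288 286 281 274 293 341 410]
 [486 488 487 486 486 487 487 486 487 488 474 438 416 406 380 357 320 293
  288 265 280 332 401 418 418 419 445 489]
 [487 487 486 486 487 486 476 438 406 381 354 313 288 289 284 274 290 293
  351 415 417 445 488 489 489 487 487 487]]
[523.1 130.9  51.7] 40 [16. 37. 14.]
[array([13108172.24493427, -2809645.70872782]), array([ 6423700.9619535 , -1376585.43570291]), array([21369253.65199497, -4580314.84698983])]
```

arm_command(
  xyz=[
    [-9,25,0],
    [-9,40,-5],
    [-9,40,-5],
    [-9,40,-5],
    [-9,40,-5],
    [-9,35,-10],
    [0,13,-12],
    [0,0,0],
    [0,0,0],
  ],
  spin=[-0.4,0,0,0,0,0,0,0,0],
)

```text
time: 10.5
tool_pos: [0.5239, 0.1351, 0.2616]
tool_rot: [-3.141, 0.0, 1.75]
contact_force: [0.6, 1.2, 0.7]
opening: 0.0299
grip_force: 0.0
```

arm_command(
  xyz=[
    [0,-0.5,-15],
    [0,0,-15],
    [0,0,-12],
    [0,0,-6],
    [0,0,-2],
    [0,0,0],
  ],
  spin=[0,0,0,0,0,0],
)

```text
time: 11.1
tool_pos: [0.5241, 0.1344, 0.2118]
tool_rot: [3.141, 0.0, 1.748]
contact_force: [-0.1, 0.1, 0.0]
opening: 0.0296
grip_force: 0.0
```

arm_command(
  xyz=[
    [0,0,0],
    [0,0,0],
    [0,0,0],
    [0,0,0],
    [0,0,0],
  ],
  spin=[0,0,0,0,0],
  jaw=-1,
  squeeze=35,
)

```text
time: 11.6
tool_pos: [0.5239, 0.1347, 0.2121]
tool_rot: [3.141, 0.0, 1.749]
contact_force: [-2.1, -0.8, 5.2]
opening: 0.0136
grip_force: 35.0
```

arm_command(
  xyz=[
    [-0.2,1,0],
    [0,1,1],
    [-0.3,1,2],
    [0,0,3],
    [0,0,3],
    [0,0,3],
    [0,0,0],
  ],
  spin=[0,0,0,0,0,0,0],
)

```text
time: 12.3
tool_pos: [0.5234, 0.1376, 0.224]
tool_rot: [3.141, 0.0, 1.749]
contact_force: [-1.2, -2.7, -2.2]
opening: 0.0137
grip_force: 35.0
```

```bash
python3 -c "
from h import *
b=cam('scene');o=observe();print(o['tool_pos'],o['contact_force'],o['torque'],o['opening'])
cv2.imwrite('pics/s6.png',cv2.resize(b['img'][135:205,250:340,::-1],None,fx=8,fy=8,interpolation=cv2.INTER_CUBIC))"
```

```text
[0.52331603 0.13763149 0.22386456] [-0.89776742 -2.7443189  -1.9808264 ] [-0.48569164  0.30579698 -0.21363615] 0.013961324007376742
```

View pics/s6.png

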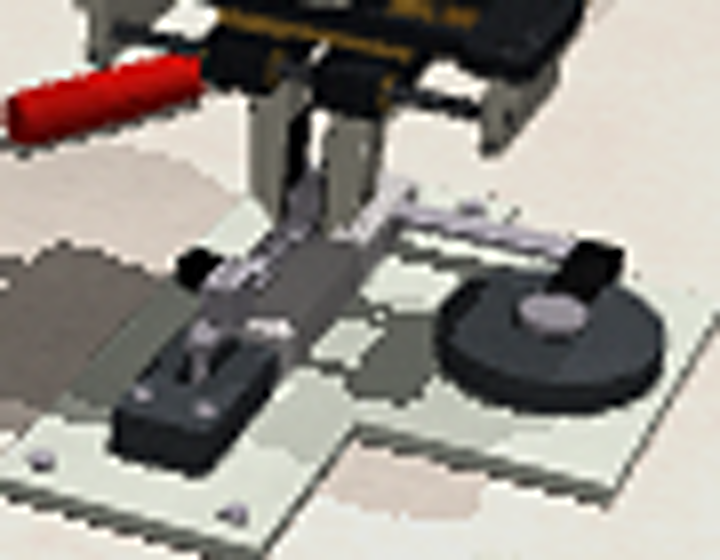

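The whole spring lifted level: the leg shows at (197,360) with only about 4 mm still in the hole. I'll ease the grip so the hook end can sag back in.

arm_command(
  xyz=[
    [0,0,0],
    [0,0,0],
    [0,0,0],
  ],
  spin=[0,0,0],
  squeeze=8,
)

```text
time: 12.65
tool_pos: [0.5234, 0.1377, 0.2237]
tool_rot: [3.141, 0.0, 1.749]
contact_force: [-0.9, -2.0, -1.3]
opening: 0.0141
grip_force: 8.0
```

```bash
python3 -c "
from h import *
o=observe();print(o['tool_pos'],o['contact_force'],o['torque'],o['opening'])
b=cam('scene')
cv2.imwrite('pics/s7.png',cv2.resize(b['img'][145:205,255:315,::-1],None,fx=9,fy=9,interpolation=cv2.INTER_CUBIC))"
```

```text
[0.52343429 0.13767394 0.22368041] [-0.90249695 -2.02397876 -1.32129292] [-0.48579423  0.22758449 -0.07789885] 0.014114847786458502
```

View pics/s7.png

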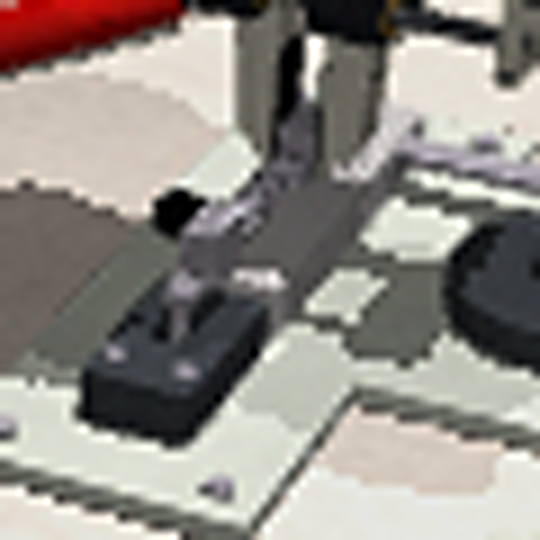

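The hook has hardly sagged, since the pads hold the pitch firmly. So I'll grip firmly and pull level.

arm_command(
  xyz=[
    [0,0,0],
    [0,0,0],
    [-0.8,3,0],
    [-0.8,3,0],
    [-0.8,3,0],
    [-0.8,3,0],
    [0,0,0],
  ],
  spin=[0,0,0.2,0.2,0.2,0.1,0],
  squeeze=60,
)

```text
time: 13.4
tool_pos: [0.52, 0.1499, 0.2236]
tool_rot: [-3.141, 0.0, 1.762]
contact_force: [-0.4, -5.5, -1.9]
opening: 0.0132
grip_force: 60.0
```

```bash
cat > d.py <<'E'
from h import *
o=observe();print(o['tool_pos'],o['contact_force'],o['torque'],o['opening'])
a=load('scene');b=cam('scene')
# hook region shift between frames, px
A=cv2.cvtColor(a['img'],cv2.COLOR_RGB2GRAY)[172:186,270:282];B=cv2.cvtColor(b['img'],cv2.COLOR_RGB2GRAY)
r=cv2.matchTemplate(B[164:194,262:292],A,cv2.TM_CCOEFF_NORMED);print(cv2.minMaxLoc(r))
print(A);print(B[172:186,270:282])
E
python3 d.py
```

```text
[0.52000803 0.14993786 0.22358452] [-0.42116949 -5.46735474 -1.86528592] [-1.00093238  0.28997085 -0.2162801 ] 0.013191747025724617
(-0.3223400115966797, 0.9576964378356934, (14, 16), (8, 8))
[[ 99  99  98 104 106  90  79  77  79  75  76  76]
 [ 98 101 101 102 101  74  77  80  83  74  75  79]
 [ 99 100  99 102  99  76  78  82  81  73  74  78]
 [102 102 106  77 113 134  65  75  91  73  83 199]
 [103 104  56  74 152 149 153 113  90  91 108 128]
 [104  59  55  90 132 151 132  75  43  41  83  91]
 [ 56  57  55  81  78  76  77  33  23  23  57  54]
 [ 57  60  55  35  81  82  42  26  25  61  59  59]
 [ 22  57  57  24  87  84  22  27  60  59  58  60]
 [ 59  58  23  29  92  97  22  58  59  59  58  60]
 [ 69  59  21  23  94  63  55  55  57  58  59  46]
 [ 67  68  70  67  69  53  54  57  70  70  60  29]
 [ 66  67  68  66  64  63  65  66  69  58  23  30]
 [ 66  68  66  66  94 124  92  67  74  32  29  24]]
[[ 99  99 102 104 105  90  80  76  78  71  74  77]
 [101 100  99 100 101  74  79  82  83  74  74  73]
 [100  99 100 101  71  77  80  82  80  74  71  78]
 [100 101 102  77 111 148  62  76  89  73  86 199]
 [102 102  75  81 180 176 150 113  89  91 105 125]
 [105  77  52  99 153 179 153  73  46  42  83  92]
 [ 61  21  58  75  77  78  74  33  21  21  57  55]
 [ 20  60  21  37  64  82  50  22  25  60  60  58]
 [ 71  58  59  22  85  85  22  24  61  58  59  59]
 [ 69  71  36  35  89  84  22  56  59  58  71  59]
 [ 67  68  32  23  91  64  56  67  71  69  72  49]
 [ 66  69  67  68  67  53  56  69  69  69  62  31]
 [ 63  68  67  67  64  65  66  66  70  57  19  27]
 [ 67  67  67  64  93 123  92  68  72  33  30  26]]
```

The hook has not moved and the pull is 5.5 N, matching the stretch so far. Continuing the pull.

arm_command(
  xyz=[
    [-0.8,2.9,0],
    [-0.8,2.9,0],
    [-0.8,2.9,0],
    [-0.7,2.8,0],
    [0,0,0],
    [0,0,0],
  ],
  spin=[0,0,0,0,0,0],
)

```text
time: 14.05
tool_pos: [0.5174, 0.1608, 0.2236]
tool_rot: [3.141, 0.001, 1.762]
contact_force: [-0.4, -6.9, -1.7]
opening: 0.0135
grip_force: 60.0
```

```bash
python3 d.py | head -2
```

```text
[0.5173625  0.16079219 0.22364853] [-0.4387507  -6.87526148 -1.71435872] [-1.28162077  0.03425553 -0.09549216] 0.01345115512764034
(-0.33937880396842957, 0.9631347060203552, (14, 16), (8, 8))
```

arm_command(
  xyz=[
    [-0.4,0.5,0],
    [0,0,-1],
    [0,0,-1],
    [0,0,-1],
    [0,0,0],
  ],
  spin=[0,0,0,0,0],
)

```text
time: 14.6
tool_pos: [0.5173, 0.1612, 0.2212]
tool_rot: [3.14, 0.001, 1.762]
contact_force: [0.4, -7.7, 1.3]
opening: 0.0141
grip_force: 60.0
```

arm_command(
  xyz=[
    [0.2,-1,0],
    [0,0,0],
    [0,0,0],
  ],
  spin=[0,0,0],
)

```text
time: 14.9
tool_pos: [0.5174, 0.1602, 0.2213]
tool_rot: [3.14, 0.001, 1.762]
contact_force: [-0.1, -7.5, 2.6]
opening: 0.0133
grip_force: 60.0
```

```bash
python3 -c "
from h import *
o=observe();print(o['tool_pos'],o['contact_force'],o['torque'])
b=cam('scene');p=b['img'].astype(int).sum(2)
print(p[150:166,288:312])
t=cam('top');g=t['img'].astype(int).sum(2);print(g[204:218,170:192])"
```

```text
[0.51744071 0.1602115  0.22127061] [-0.0732604  -7.48203178  2.58230917] [-1.77791865 -0.01864955 -0.1445653 ]
[[ 61   7 142 723 536 197 299 298 302 306 253 191 707 678 666 666 666 663
  663 668 663 662 667 685]
 [  9   0 138 735 541 194 301 301 303 283 130 185 695 672 660 663 663 664
  662 665 667 666 670 688]
 [ 10   1 140 744 337 199 299 300 307 334 209 322 694 673 667 667 668 666
  665 664 664 667 667 672]
 [ 13   5 356 750 343 298 300 302 302 279 209 321 689 674 667 666 668 661
  658 662 664 663 666 670]
 [ 22   0 283 336  80 304 299 301 304 289 194 593 687 674 670 665 667 665
  665 666 666 666 664 667]
 [  2 109 202 212  32 314 297 295 303 250 200 588 680 670 664 666 669 666
  662 664 664 666 660 662]
 [123 193 219 217 118 313 302 302 309 235 187 687 660 672 669 670 665 666
  665 665 667 663 664 666]
 [172 245 278 253 119 310 300 296 297 185 297 614 598 620 655 671 667 668
  671 667 668 669 670 669]
 [281 242 239 247 111 312 303 301 318 307 628 611 615 422 572 670 670 616
  666 670 673 673 671 669]
 [259 244 191 298 195 310 304 301 263 440 613 614 441 228 582 674 674 669
  670 
[... 1230 characters left out ...]
7 106  54  44 141 222 239 237
  238 213 134  39]
 [100 101 144 216 203 191 178 166 148 143 134  99  66 130 209 239 238 237
  237 219 142  51]
 [112 125 154 183 141 103  80  72  67  87  97  98 143 208 238 238 237 237
  239 224 160  67]
 [157 165 174 162 125 100  85  77  64  58  50  74 162 237 240 239 237 237
  237 231 181  75]
 [191 193 194 167 116  97  87  80  74  57  46  45 113 208 239 234 237 238
  239 236 193  92]
 [210 211 204 163 110  89  82  85  77  59  40  42  68 166 241 238 238 235
  238 233 190 105]
 [224 227 216 164 115  90  85  86  83  69  55  35  48 154 240 237 237 231
  228 206 157  95]
 [233 236 222 163 112  83  87  88  85  88  81  50  68 157 220 213 204 190
  185 175 135  78]]
```

arm_command(
  xyz=[
    [-0.3,1.2,0],
    [-0.2,0.8,0],
    [0,0,0],
  ],
  spin=[0,0,0],
)

```text
time: 15.3
tool_pos: [0.517, 0.1622, 0.2213]
tool_rot: [3.139, 0.001, 1.762]
contact_force: [0.5, -6.8, 1.4]
opening: 0.0134
grip_force: 60.0
```

arm_command(
  xyz=[
    [-0.2,1,0],
    [0,0,0],
  ],
  spin=[0,0],
)

```text
time: 15.5
tool_pos: [0.5168, 0.1632, 0.2213]
tool_rot: [3.14, 0.001, 1.762]
contact_force: [0.8, -7.2, 2.1]
opening: 0.0136
grip_force: 60.0
```

arm_command(
  xyz=[
    [-0.2,1,0],
    [0,0,0],
  ],
  spin=[0,0],
)

```text
time: 15.7
tool_pos: [0.5166, 0.1642, 0.2213]
tool_rot: [3.14, 0.002, 1.762]
contact_force: [0.8, -7.3, 1.1]
opening: 0.0132
grip_force: 60.0
```

arm_command(
  xyz=[
    [0.4,-2,0],
    [0,0,-0.5],
    [0,0,-0.5],
    [0,0,0],
  ],
  spin=[0,0,0,0],
)

```text
time: 16.1
tool_pos: [0.517, 0.1621, 0.2204]
tool_rot: [3.139, 0.002, 1.762]
contact_force: [-0.0, -7.2, 3.1]
opening: 0.0135
grip_force: 60.0
```

arm_command(
  xyz=[
    [0,0,-0.5],
    [0,0,-0.5],
    [0,0,0],
  ],
  spin=[0,0,0],
)

```text
time: 16.4
tool_pos: [0.517, 0.1622, 0.2194]
tool_rot: [3.139, 0.001, 1.762]
contact_force: [0.5, -7.2, 2.4]
opening: 0.0134
grip_force: 60.0
```

arm_command(
  xyz=[
    [0,0,-1],
    [0,0,-1],
    [0,0,-1],
    [0,0,0],
  ],
  spin=[0,0,0,0],
)

```text
time: 16.8
tool_pos: [0.517, 0.1622, 0.2163]
tool_rot: [3.139, 0.001, 1.762]
contact_force: [1.0, -7.4, 3.3]
opening: 0.0135
grip_force: 60.0
```

arm_command(
  xyz=[
    [0,0,-1],
    [0,0,-1],
    [0,0,-1],
    [0,0,-0.7],
    [0,0,0],
  ],
  spin=[0,0,0,0,0],
)

```text
time: 17.3
tool_pos: [0.517, 0.162, 0.214]
tool_rot: [3.139, 0.001, 1.761]
contact_force: [-2.8, -8.7, 14.1]
opening: 0.0135
grip_force: 60.0
```

arm_command(
  xyz=[
    [0,0,0.8],
    [0.2,-1,0],
    [0.2,-1,0],
    [0,0,0],
  ],
  spin=[0,0,0,0],
)

```text
time: 17.7
tool_pos: [0.5174, 0.1606, 0.2141]
tool_rot: [3.139, 0.0, 1.761]
contact_force: [-1.4, -4.5, 7.7]
opening: 0.0133
grip_force: 60.0
```

arm_command(
  xyz=[
    [0.2,-1,0],
    [0.2,-1,0],
    [0,0,0],
  ],
  spin=[0,0,0],
)

```text
time: 18.0
tool_pos: [0.5176, 0.1592, 0.2141]
tool_rot: [3.139, -0.001, 1.761]
contact_force: [-2.5, 0.2, 7.8]
opening: 0.0135
grip_force: 60.0
```

The pull has dropped from 8.7 N to about 0, so the eye has caught on the post. I'm letting go and checking.

arm_command(
  xyz=[
    [0,0,0],
    [0,0,0],
    [0,0,0],
    [0,0,0],
  ],
  spin=[0,0,0,0],
  jaw=-0.35,
)

```text
time: 18.4
tool_pos: [0.5172, 0.1588, 0.2127]
tool_rot: [3.141, -0.0, 1.761]
contact_force: [-0.3, 0.2, 0.8]
opening: 0.0298
grip_force: 0.0
```

arm_command(
  xyz=[
    [0,0,10],
    [0,0,25],
    [0,0,40],
    [10,-40,10],
    [10,-45,0],
    [10,-45,0],
    [10,-45,0],
    [10,-45,0],
    [0,-45,0],
    [0,0,0],
  ],
  spin=[0,0,0,0,0,0,0,0,0,0],
)

```text
time: 19.4
tool_pos: [0.5672, -0.1115, 0.2983]
tool_rot: [3.14, 0.002, 1.756]
contact_force: [-0.3, 0.5, -0.8]
opening: 0.0299
grip_force: 0.0
```

```bash
cat > e.py <<'E'
from h import *
t=cam('top');s=cam('scene')
g=t['img'].astype(int).sum(2);print(g[200:220,170:196])
# bright-ish and depth height map along the line leg->post, top camera
K=np.array([[t['fx'],0,t['cx']],[0,t['fy'],t['cy']],[0,0,1.]])
e=np.array([np.cos(np.deg2rad(100.9)),np.sin(np.deg2rad(100.9))]);L={}
for v in range(180,225):
  for u in range(165,245):
    if t['depth'][v,u]>0:
      q=atd(t,u,v)*1000; r=q[:2]-[542.4,28.5]; a=r@e; b=r@[-e[1],e[0]]
      if abs(b)<6 and -10<a<190: L.setdefault(int(a//5)*5,[]).append(q[2])
print({k:np.round(np.percentile(L[k],[20,80])).astype(int).tolist() for k in sorted(L)})
p=s['img'].astype(int).sum(2);print(p[150:164,292:316]);print(p[172:186,268:284])
E
python3 e.py
```

```text
[[486 486 476 455 469 461 465 416 279 279 376 486 486 485 485 485 487 485
  485 485 486 486 487 485 486 486]
 [485 484 464 429 466 462 464 450 374 265 360 485 486 486 486 486 485 486
  485 486 486 486 487 486 486 485]
 [486 486 474 453 467 462 465 470 415 254 358 486 485 485 486 486 485 486
  484 481 481 485 485 486 486 484]
 [484 486 486 483 471 463 462 468 408 224 357 486 486 488 484 482 485 484
  484 480 481 485 486 485 485 487]
 [485 487 486 482 473 466 463 465 400 241 368 453 485 485 484 483 484 486
  486 486 486 486 486 486 486 468]
 [485 486 484 477 462 468 453 463 446 398 435 452 484 488 485 485 454 418
  460 475 445 383 414 434 427 394]
 [486 482 483 478 468 476 468 474 486 486 487 486 472 456 477 478 444 397
  444 460 387 237 348 367 373 378]
 [484 483 483 484 486 484 476 455 459 451 447 485 459 421 461 460 457 453
  453 451 381 233 296 297 341 393]
 [485 484 485 485 486 479 461 431 389 408 419 445 456 438 451 447 445 445
  448 453 406 262 195 233 261 332]
 [485 485 486 486 481 459 414 387 420 439 437 435 454 455 449 442 444 450
  443 402 339 237 177 249 326 372]
 [485 486 
[... 3243 characters left out ...]
 253 295 242 234 521 594 673]
 [603 601 611 613 455 161 361 554 473 489 278 244 211 404 412 593]
 [606 608 624 404 187 371 561 547 559 303 255  91 129 304 327 310]
 [613 626 412 190 202 251 319 406 404 191  78  72 185 174 210 235]
 [613 405 193 204  90 217 253 255 189  68  77 193 187 222 220 225]
 [527 190 209 210 220 100 281 375  64  79 189 188 184 219 230 105]
 [180 207 218 224 108 105 295 203  61 180 231 224 221 233 149  82]
 [198 214 219 218 221  68 283 205 178 219 219 222 233 151  86  74]
 [289 206 213 210 215 213 213 210 214 218 219 226 197  89  95  71]
 [435 207 212 209 215 208 206 198 208 207 223 188  69  87  80  69]
 [205 211 210 211 212 203 298 385 297 215 228 107  91  79  66 486]]
```

The top-view pixels show the eye ring around the post (178,211), but the hook end stands about 9 mm too high because friction holds the leg in the hole. I'll press the hook block down gently with closed fingers.

arm_command(
  xyz=[
    [-5,20,0],
    [-5,30,0],
    [-5,40,0],
    [-5,40,0],
    [-5,25,0],
    [-4,8,0],
    [0,0,-20],
    [0,0,-10],
    [0,0,0],
    [0,0,0],
  ],
  spin=[0,0,0,0,0,0,0,0,0,0],
  jaw=-1,
  squeeze=10,
)

```text
time: 20.5
tool_pos: [0.5383, 0.0564, 0.2679]
tool_rot: [-3.141, -0.0, 1.761]
contact_force: [0.0, -0.0, 0.5]
opening: 0.0004
grip_force: 0.0
```

arm_command(
  xyz=[
    [0.3,-6,0],
    [0,0,-10],
    [0,0,-10],
    [0,0,-4],
    [0,0,-2],
    [0,0,-2],
    [0,0,0],
  ],
  spin=[0,0,0,0,0,0,0],
)

```text
time: 21.2
tool_pos: [0.5385, 0.0507, 0.2396]
tool_rot: [-3.141, -0.0, 1.761]
contact_force: [0.9, -0.3, -1.4]
opening: 0.0008
grip_force: 0.0
```

arm_command(
  xyz=[
    [0,0,-1],
    [0,0,-1],
    [0,0,0],
  ],
  spin=[0,0,0],
)

```text
time: 21.5
tool_pos: [0.5387, 0.0507, 0.2381]
tool_rot: [3.141, 0.0, 1.761]
contact_force: [0.4, 1.1, 2.3]
opening: 0.0005
grip_force: 1.0
```

Contact at about z 238, which means the block top is at about 60 mm. I'll press on in small steps.

arm_command(
  xyz=[
    [0,0,-1],
    [0,0,-1],
    [0,0,0],
  ],
  spin=[0,0,0],
)

```text
time: 21.8
tool_pos: [0.5388, 0.0505, 0.2362]
tool_rot: [3.14, 0.001, 1.761]
contact_force: [0.4, -0.7, 5.2]
opening: 0.0003
grip_force: 2.3
```

arm_command(
  xyz=[
    [0,0,-1],
    [0,0,-1],
    [0,0,0],
  ],
  spin=[0,0,0],
)

```text
time: 22.1
tool_pos: [0.5389, 0.0503, 0.2344]
tool_rot: [3.14, 0.001, 1.761]
contact_force: [0.1, -2.1, 6.3]
opening: -0.0001
grip_force: 2.9
```

Going down smoothly at about 6 N.

arm_command(
  xyz=[
    [0,0,-1],
    [0,0,-1],
    [0,0,0],
  ],
  spin=[0,0,0],
)

```text
time: 22.4
tool_pos: [0.539, 0.05, 0.2326]
tool_rot: [3.139, 0.002, 1.761]
contact_force: [-0.1, -4.1, 5.8]
opening: 0.0006
grip_force: 3.4
```

arm_command(
  xyz=[
    [0,0,-1],
    [0,0,-0.7],
    [0,0,0],
  ],
  spin=[0,0,0],
)

```text
time: 22.7
tool_pos: [0.539, 0.0498, 0.2311]
tool_rot: [3.139, 0.002, 1.761]
contact_force: [-0.8, -5.2, 7.8]
opening: 0.0001
grip_force: 4.2
```

arm_command(
  xyz=[
    [0,0,-0.7],
    [0,0,-0.7],
    [0,0,0],
  ],
  spin=[0,0,0],
)

```text
time: 23.0
tool_pos: [0.5391, 0.0497, 0.2302]
tool_rot: [3.139, 0.002, 1.761]
contact_force: [-1.3, -5.6, 12.8]
opening: 0.0006
grip_force: 6.5
```

arm_command(
  xyz=[
    [0,0,-0.7],
    [0,0,-0.5],
    [0,0,0],
  ],
  spin=[0,0,0],
)

```text
time: 23.3
tool_pos: [0.5391, 0.0497, 0.2301]
tool_rot: [3.138, 0.003, 1.761]
contact_force: [-4.9, -5.5, 22.6]
opening: 0.0004
grip_force: 11.0
```

The hook block has bottomed at the expected height. Backing off to check.

arm_command(
  xyz=[
    [0,0,3],
    [0,0,20],
    [0,0,30],
    [10,-40,20],
    [10,-45,0],
    [10,-45,0],
    [0,-45,0],
    [0,0,0],
  ],
  spin=[0,0,0,0,0,0,0,0],
)

```text
time: 24.1
tool_pos: [0.5683, -0.1293, 0.2998]
tool_rot: [-3.141, 0.001, 1.756]
contact_force: [-0.3, 0.4, 0.5]
opening: 0.0005
grip_force: 0.0
```

```bash
python3 e.py | grep -A1 '{'; python3 -c "
from h import *
t=load('top');s=load('scene')
g=t['img'].astype(int).sum(2);print(g[205:217,173:186]);p=s['img'].astype(int).sum(2);print(p[172:186,268:284]);print(observe()['tool_pos'])"
```

```text
{-10: [32, 32], -5: [21, 39], 0: [36, 39], 5: [37, 41], 10: [34, 53], 15: [49, 55], 20: [51, 55], 25: [52, 55], 30: [51, 55], 35: [47, 53], 40: [11, 45], 45: [32, 45], 50: [39, 44], 55: [37, 46], 60: [38, 42], 65: [40, 45], 70: [32, 44], 75: [34, 44], 80: [33, 46], 85: [32, 42], 90: [31, 37], 95: [36, 45], 100: [32, 45], 105: [33, 46], 110: [34, 44], 115: [35, 47], 120: [42, 54], 125: [42, 56], 130: [37, 53], 135: [37, 56], 140: [35, 53], 145: [31, 37], 150: [35, 37], 155: [33, 36], 160: [30, 37], 165: [36, 39], 170: [32, 39], 175: [30, 34], 180: [31, 34], 185: [29, 33]}
[[697 686 683 681 678 681 679 684 687 683 684 683 685 682 685 686 683 683
[[476 463 467 455 463 446 396 436 454 485 486 486 487]
 [478 468 477 468 474 486 486 487 486 485 487 483 482]
 [485 485 486 477 459 459 458 473 486 486 483 476 470]
 [486 485 479 459 431 388 423 454 463 473 476 468 461]
 [486 482 460 413 388 420 441 444 455 467 460 448 461]
 [485 476 431 379 372 438 465 458 463 471 453 412 372]
 [486 473 426 409 419 334 401 464 445 420 405 348 331]
 [486 480 435 360 353 255 305 421 399 433 425 407 448]
 [486 48
[... 489 characters left out ...]
8 698 717 456 175 204 250 249 261 251 230 237 379 411 597]
 [605 611 622 467 185 195 200 249 250 257 260 242 240 186 332 317]
 [610 631 401 187 206 206 348 279 224 238 254 238 185 174 211 237]
 [621 411 190 206 194 205 571 562 573 402 249 125 184 220 228 220]
 [528 190 205 207 208 497 566 565 391 175 202 180 223 229 227 109]
 [185 209 215 220 222 242 240 322 223 172 215 220 223 232 152  83]
 [192 210 223 214 213 106 254 242 199 208 222 221 219 159  85  81]
 [294 211 213 215 212 213 210 207 210 213 222 226 192  87  90  70]
 [436 202 213 221 211 214 199 203 203 212 224 191  60  89  72  76]
 [199 208 214 212 200 205 298 387 289 217 227 112  85  90  69 485]]
[ 0.56812747 -0.12511179  0.29972854]
```

The hook is now down: its block top is about 53 mm, level with the eye block. One light press on the eye block will make sure the eye lies flat.

arm_command(
  xyz=[
    [-6,25,0],
    [-6,40,0],
    [-6,40,0],
    [-6,40,0],
    [-6,40,0],
    [-6,40,0],
    [-6,35,-10],
    [-6,20,-15],
    [-3,6,-15],
    [0,0,-10],
    [0,0,-10],
    [0,0,0],
  ],
  spin=[0,0,0,0,0,0,0,0,0,0,0,0],
)

```text
time: 25.4
tool_pos: [0.5171, 0.1616, 0.2392]
tool_rot: [-3.139, -0.0, 1.761]
contact_force: [0.7, -1.4, -0.1]
opening: 0.0005
grip_force: 0.0
```

arm_command(
  xyz=[
    [0,0,-4],
    [0,0,-2],
    [0,0,-1],
    [0,0,0],
  ],
  spin=[0,0,0,0],
)

```text
time: 25.8
tool_pos: [0.5176, 0.1614, 0.2336]
tool_rot: [3.141, -0.0, 1.761]
contact_force: [-0.7, 0.1, 0.1]
opening: 0.0003
grip_force: 0.0
```

arm_command(
  xyz=[
    [0,0,-1],
    [0,0,-1],
    [0,0,-1],
    [0,0,0],
  ],
  spin=[0,0,0,0],
)

```text
time: 26.2
tool_pos: [0.5175, 0.1617, 0.2305]
tool_rot: [3.141, 0.0, 1.761]
contact_force: [0.0, -0.9, -0.9]
opening: 0.0002
grip_force: 0.1
```

arm_command(
  xyz=[
    [0,0,-0.7],
    [0,0,-0.5],
    [0,0,0],
  ],
  spin=[0,0,0],
)

```text
time: 26.5
tool_pos: [0.5175, 0.1617, 0.2303]
tool_rot: [3.141, 0.0, 1.761]
contact_force: [-2.6, -1.2, 8.7]
opening: 0.0005
grip_force: 4.8
```

The block top is firm at z 230.3, so it is flat. Retracting and handing in.

arm_command(
  xyz=[
    [0,0,5],
    [0,0,20],
    [0,0,30],
    [0,0,40],
    [0,0,0],
    [0,0,0],
    [0,0,0],
    [0,0,0],
  ],
  spin=[0,0,0,0,0,0,0,0],
)

```text
time: 27.3
tool_pos: [0.5171, 0.1616, 0.3229]
tool_rot: [-3.139, -0.0, 1.761]
contact_force: [0.7, 0.3, 0.5]
opening: 0.0006
grip_force: 0.0
```

```bash
python3 -c "
from h import *
print(observe()['tool_pos'],observe()['contact_force']);print(hand_in())"
```

```text
[0.51714707 0.1615938  0.32286501] [0.67476495 0.2817394  0.49366694]
the job is handed in; nothing more can be done
None
```

I fitted the spring and handed the job in at about 27 s: by my measurements the leg is fully down in the anchor hole and the eye lies flat on the rail, hooked over the post under tension. The arm has let go and is clear; no verdict came back.

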